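# Load a pigment jar into the jar carousel

### The arm

A 6-joint arm with a two-finger parallel gripper is mounted at the origin on the work surface. World frame = base frame: x ahead of the robot, y to its left, z up, the work surface at z = 0. Lengths are in m, angles in rad, forces in N, time in s.
With the tool pointing down it reaches from about 0.375 to 0.9 m from the base axis. Payload 3.1 kg.
Tool frame: the origin (TCP) lies on the centre line of the jaws, within the pads' length; the fingertips stand 14 mm ahead of it and the grasp point (between the pads) lies 5 mm behind it; y points along the fingers, z is the direction in which the jaws open and shut, and the axes are right-handed (so a half turn about y gives the same grasp; the last joint's range is limited). The gripper opens to 87 mm and grips with 3 to 60 N. Pads are 19 mm wide; open, the fingers measure 117 mm over their backs; the gripper's body (75 mm by 190 mm) begins 51 mm behind the grasp point.
Start: joints at [-1.48, 0.527, 1.433, -0, 1.181, -0.178], TCP at [0.167, -0.602, 0.237] pointing down, gripper open.
Joint ranges: [-3.08, 3.08], [-0.75, 2.2], [0.22, 2.44], [-1.43, 4.57], [0, 2.65], [-2.85, 2.85]. Speed limits (rad/s): [2.79, 2.79, 3.14, 3.14, 3.14, 3.14].

### API

Orientations are given as a unit quaternion [x, y, z, w].
In Python, from rig import robot, vision gives the robot as it stands.
- The arm moves only by the shell command python3 -m crank 'ROWS' [FORCE]. ROWS is JSON, a list of rows, each a list of 7 numbers: the shift along the tool's x, y, z as a fraction of full scale, then the turn, a rotation vector about the tool's x, y, z as a fraction of full scale, then the gripper command: -1 is shut, 1 is fully open, values between are in proportion. In form: [[x, y, z, wx, wy, wz, grip], ...]. A call has 1 to 10 rows; each row is the pose to reach, as a shift and turn from the pose commanded when the call began, along the tool's axes at that moment, turning the shorter way round; what a row does not reach only later rows make up. Full scale, the value 1, is 50 cm for a shift and pi rad for a turn. A row lasts 1/8 s, in which the tool goes at most 62.5 mm and 10.7 degrees, less where a joint would pass 70% of its speed; a pose out of reach is approached as far as the arm can. A call with a number of a shift or a turn outside -1 to 1 is refused whole. A call with a gripper value outside its range is refused whole. The fingers move at their own pace and stop on an object; FORCE is the grip in N (left out, the last holds). Time passes only in rows, so rows that repeat a pose let the fingers close. It gives the time, the measured TCP pose, the force and the opening at its end, in the units of the state.
- robot.get_obs(): the state, without advancing time (a new reading comes with each control period).
- vision.camera(name): name is "scene" or "top" or "wrist"; returns the picture (420x560x3 uint8, blue, green, red); there is no depth.
- vision.camera_info(name): a dict with "vfov" (degrees; the focal length in pixels is half the picture's height over the tangent of half this angle, whatever the lens; pixels are square), "cx", "cy" (the principal point, pixels), "world_from_camera" (4x4, takes a point from camera to world coordinates); the wrist camera has in their place "tool_from_camera" (4x4, takes a point from camera to tool coordinates, whose origin is the TCP and whose axes are the tool frame's). Camera axes: x right, y up, looking along -z (the intrinsics and any distortion apply to the point x, -y, -z); pixel columns grow to the right and rows downward; lengths in m; the calibration is good to about 2 mm. The wrist camera is an equidistant fisheye: a pixel r from the principal point sees the ray r / f radians off the axis. A picture is of the moment at which its call begins: read the wrist's pose just before it. camera_info takes no time and is no camera call.
- robot.hand_in(): hands the job in, once; it reports no verdict.
The state is a dict: "time": time; "q": joint angles; "joint_velocities": joint speeds; "joint_torque": joint torques, N m; "position": TCP position; "tool_rot": TCP orientation; "ft_force": force on the tool from outside, world axes, zero at the start; "moment": the same for the moment, N m; "grip_width": finger opening in m.
Only numpy, scipy, OpenCV 4.12 (cv2) and the standard library are available. Lean on these libraries where they do the work, as an engineer would, in place of code of your own. Each camera call takes 0.05 s, during which the arm holds its last target.

### The job

Turn the jar carousel by pushing its upright pegs until its one empty, undivided bay squarely faces the gate in the guard ring; then set the loose squat lidded jar on the loading deck and slide it through the gate fully home into that bay, leaving the bay facing the gate. Keep the jar upright all the while, and leave the other things on the table where they are.

Things in the scene. Friction and masses are not known exactly. Their poses are not given: they have to be found in the camera images.
- station: Fixed jar carousel station. Origin: on the table, on the carousel's upright axis; z up; its own -x axis points from the axis out through the gate. A metal guard ring (inner radius 133 mm, outer 137 mm, top 60 mm above the table) surrounds the carousel except at the gate.
- gate (a point): Middle of the gate, the opening about 80 mm wide in the guard ring: 135 mm out from the axis, 21 mm above the table.
- deck (a point): Point on the loading deck outside the gate, midway between its kerbs, 185 mm out from the carousel's axis: a good place to set the jar. The deck runs from 129 to 225 mm from the axis, is 92 mm wide, its top 21 mm above the table, with a kerb 10 mm high along each side, 80 mm apart inside.
- carousel (a joint): Angle of the carousel (rad), growing counter-clockwise seen from above, no end stops; 0 or a whole turn = the empty undivided bay faces the gate. It turns both ways against a steady friction of about 0.15 N m (2.5 N pushed at a peg) and stays where it is left. Plywood floor disc of 125 mm radius, top 20 mm above the table, with six bays 60 degrees apart.
- hub (a point): Centre of the top of the carousel's white round top plate, on the axis, 96 mm above the table. The plate, of 78 mm radius and 6 mm thick, turns with the carousel and roofs the inner part of the bays, so that a jar goes in only by sliding along the floor. A low steel boss (28 mm diameter, 6 mm) stands in its middle.
- bay (a point): Where the centre of the jar's underside is when fully home in the empty undivided bay: 84 mm from the axis, 20 mm above the table; turns with the carousel, its -x axis points outwards. Each bay is a slot 70 mm wide between walls 34 mm high, ending at a hub of 55 mm radius. Four bays hold fixed jars like the loose one; the one opposite is split by a middle wall.
- jar: Squat white plastic jar with a flat metal screw lid as wide as itself; 58 mm diameter, 62 mm tall, about 0.2 kg; the only one of its kind loose on the table. Origin: centre of its underside; z up.
- peg_a (a point): Centre of the top of one of three upright steel pegs for turning the carousel, on its top plate 60 mm from the axis: the one 60 degrees counter-clockwise of the empty bay (seen from above). Pegs are 16 mm in diameter and 40 mm tall, tops 136 mm above the table.
- peg_b (a point): Centre of the top of one of three upright steel pegs for turning the carousel, on its top plate 60 mm from the axis: the one opposite the empty bay (seen from above). Pegs are 16 mm in diameter and 40 mm tall, tops 136 mm above the table.
- peg_c (a point): Centre of the top of one of three upright steel pegs for turning the carousel, on its top plate 60 mm from the axis: the one 60 degrees clockwise of the empty bay (seen from above). Pegs are 16 mm in diameter and 40 mm tall, tops 136 mm above the table.
- bottle: small closed white plastic bottle, 42 mm diameter, 88 mm tall, standing on the table near the jar. A bystander. Origin: centre of its underside; z up.
- can: square metal can, 55 by 55 mm, 85 mm tall with its small round black cap, standing on the table near the jar. A bystander. Origin: centre of its underside; z up.
- cup: open grey mixing cup, 68 mm diameter at the rim, 75 mm tall, standing on the table near the jar. A bystander. Origin: centre of its underside; z up.
- spatula: spatula about 200 mm long lying on the table on the right side. A bystander. Its length is its x axis.
- brush: brush about 180 mm long lying on the table on the left side. A bystander. Its length is its x axis.
- tape: roll of tape lying flat, 90 mm diameter, 25 mm tall. A bystander. Origin: centre of its underside.
- jug: large white closed bottle, 90 mm diameter, 170 mm tall, standing left of the carousel. A bystander. Origin: centre of its underside.
There are look-alikes about, which are no part of the job. Leave any orange or red look-alike of the jar alone.

How it is judged:
On the way, in this order (a step that is already met when the one before it is completed fails the run):
1. the empty undivided bay faces the gate (its centre line within 10 mm of the gate's at the place where the jar will stand) and the carousel is still, while the jar is still outside the guard ring (y of bay in the frame of station between -0.01 and 0.01 m and x of bay in the frame of station below 0 m and velocity of joint carousel between -0.1 and 0.1 rad/s and horizontal distance between jar and station above 0.15 m), for 0.2 s.
2. the jar stands upright, fully home in that bay (within 10 mm) (horizontal distance between jar and bay below 0.01 m and z of jar in the frame of bay below 0.006 m and angle between jar's own z axis and vertical below 0.1 rad), for 0.2 s.
At the end, for the whole second after the job is handed in: The jar stands upright (within 0.1 rad) on the floor of the empty undivided bay, its centre within 10 mm of its home point; that bay still faces the gate (home point within 10 mm of the gate's centre line); carousel (under 0.1 rad/s) and jar (under 0.02 m/s) are at rest (all of step 2 and y of bay in the frame of station between -0.01 and 0.01 m and x of bay in the frame of station below 0 m and velocity of joint carousel between -0.1 and 0.1 rad/s and linear speed of jar below 0.02 m/s); the robot touches nothing.
It fails at once if a bystander is moved more than 25 mm (distance of any of bottle, can, cup, spatula, brush, tape, jug from where it was at the start of the episode above 0.025 m).
It fails at once if the jar is tipped by more than 0.5 rad (angle between jar's own z axis and vertical above 0.5 rad).
It also fails if it takes over 72 s, if anything falls off the work surface, if the arm or the gripper's body presses on something with over 40 N, if the wrist force passes 120 N, or if a joint passes its speed limit or range.

## Working session

There is one attempt and no reset: what is moved stays moved. The work goes in short steps, Python scripts to look and compute and a shell command to move; the robot and the scene stay as the last step left them, time stands still between calls to the robot, and variables do not carry over. Pictures are saved under pics/ and viewed, and the job is handed in when it is done.

```bash
ls; mkdir -p pics
python3 - <<'E'
from rig import robot, vision
import cv2, numpy as np
np.set_printoptions(precision=4,suppress=True)
for n in ["scene","top","wrist"]:
    cv2.imwrite(f"pics/{n}0.png",vision.camera(n)); print(n,vision.camera_info(n))
print(robot.get_obs())
E
```

```text
pics
scene {'vfov': 46.003999770259284, 'cx': 270.66173083778585, 'cy': 210.106788462051, 'world_from_camera': array([[ 0.7494, -0.4737,  0.4627,  1.1874],
       [ 0.662 ,  0.5193, -0.5405, -0.807 ],
       [ 0.0158,  0.7113,  0.7028,  1.1338],
       [ 0.    ,  0.    ,  0.    ,  1.    ]])}
top {'vfov': 45.60826904023658, 'cx': 280.5596030804196, 'cy': 212.83046396502098, 'world_from_camera': array([[ 0.0282,  0.9948, -0.0981,  0.3659],
       [-0.9995,  0.0293,  0.0093,  0.0121],
       [ 0.0121,  0.0978,  0.9951,  1.617 ],
       [ 0.    ,  0.    ,  0.    ,  1.    ]])}
wrist {'vfov': 65.70646984690485, 'cx': 276.20857062615005, 'cy': 212.1304738795391, 'tool_from_camera': array([[ 0.0001, -0.9613, -0.2754, -0.0742],
       [ 0.0004,  0.2754, -0.9613, -0.1482],
       [ 1.    , -0.    ,  0.0004, -0.0002],
       [ 0.    ,  0.    ,  0.    ,  1.    ]])}
{'time': 0.15, 'q': array([-1.4795,  0.5283,  1.4336, -0.0001,  1.1814, -0.1785]), 'joint_velocities': array([-0.0009, -0.0041, -0.0027, -0.0009, -0.0019,  0.0004]), 'joint_torque': array([  0.0002, -44.0431, -17.6842,   0.0633,   0.0553,  -0.0001]), 'position': array([ 0.1666, -0.6018,  0.2358]), 'tool_rot': array([-0.0951,  0.7013, -0.7001,  0.0951]), 'ft_force': array([-0.2757, -0.6173,  0.6911]), 'moment': array([-0.0218, -0.0525, -0.0234]), 'grip_width': 0.08751572714893234}
```

View pics/scene0.png

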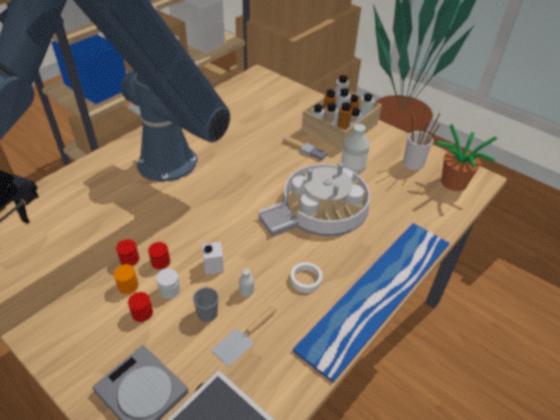

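View pics/top0.png

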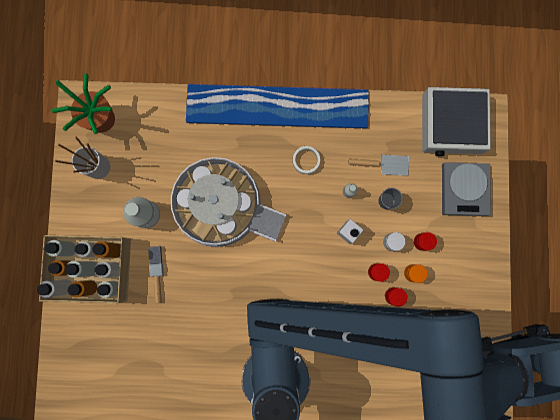

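View pics/wrist0.png

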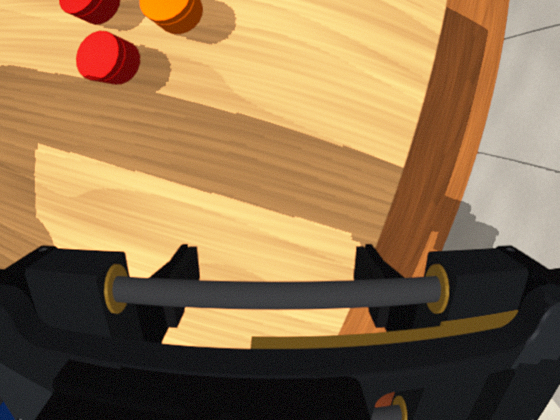

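Candidates for the jar in the top view: white (396,241), red (426,241), (379,272), (397,296) and orange (417,273). The fixed jars are inside the carousel. The white one fits the description, so I'm checking it in close crops.

Run:
```python
import cv2
t=cv2.imread("pics/top0.png");s=cv2.imread("pics/scene0.png")
cv2.imwrite("pics/c1.png",cv2.resize(t[150:255,160:300],None,fx=5.5,fy=5.5,interpolation=cv2.INTER_CUBIC))
cv2.imwrite("pics/c2.png",cv2.resize(s[155:240,250:380],None,fx=6,fy=6,interpolation=cv2.INTER_CUBIC))
cv2.imwrite("pics/c3.png",cv2.resize(t[170:310,330:450],None,fx=4,fy=4,interpolation=cv2.INTER_CUBIC))
```

```text
(no output)
```

View pics/c1.png

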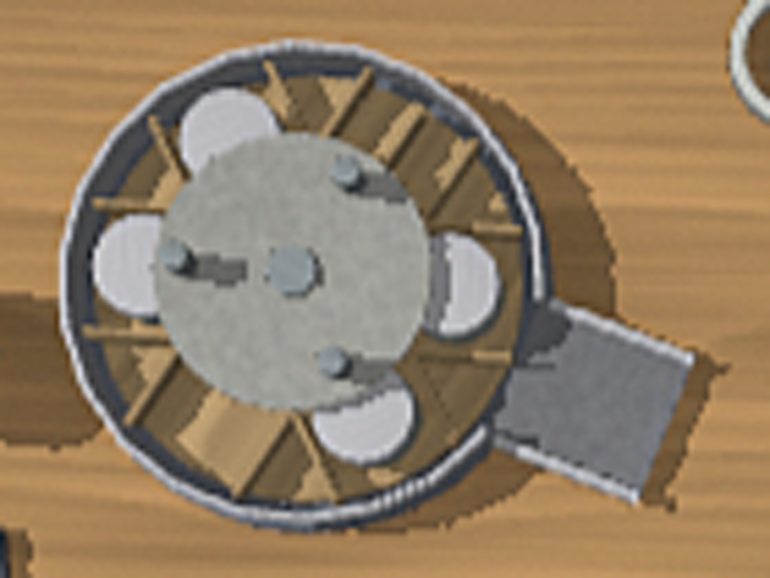

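View pics/c2.png

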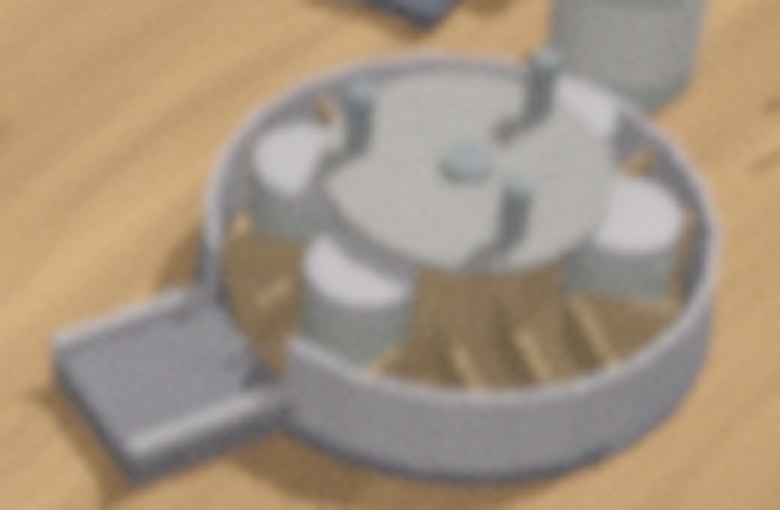

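View pics/c3.png

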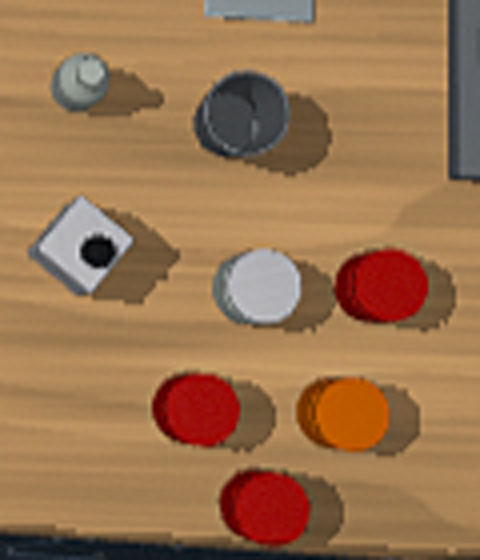

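```bash
cat > h.py <<'E'
import numpy as np, cv2
from rig import robot, vision
from scipy.spatial.transform import Rotation as R
np.set_printoptions(precision=4,suppress=True)
def cam(n,obs=None):
    i=vision.camera_info(n); f=210/np.tan(np.radians(i['vfov']/2))
    if n=='wrist':
        o=obs or robot.get_obs(); T=np.eye(4);T[:3,:3]=R.from_quat(o['tool_rot']).as_matrix();T[:3,3]=o['position']
        W=T@i['tool_from_camera']
    else: W=i['world_from_camera']
    return W,f,i['cx'],i['cy'],n=='wrist'
def unproj(c,u,v,z):
    W,f,cx,cy,fe=c
    x,y=(u-cx)/f,(v-cy)/f
    if fe:
        r=np.hypot(x,y); d=np.array([np.sin(r)*x/r,-np.sin(r)*y/r,-np.cos(r)])
    else: d=np.array([x,-y,-1])
    d=W[:3,:3]@d; o=W[:3,3]
    return o+d*(z-o[2])/d[2]
def proj(c,p):
    W,f,cx,cy,fe=c
    q=W[:3,:3].T@(np.asarray(p)-W[:3,3]); x,y,z=q[0],-q[1],-q[2]
    if fe:
        t=np.arctan2(np.hypot(x,y),z); k=t/max(np.hypot(x,y),1e-9); return np.array([cx+f*k*x,cy+f*k*y])
    return np.array([cx+f*x/z,cy+f*y/z])
E
python3 - <<'E'
from h import *
t=cam('top');s=cam('scene')
def c1(u,v): return ((u+.5)/5.5-.5+160,(v+.5)/5.5-.5+150)
def c2(u,v): return ((u+.5)/6-.5+250,(v+.5)/6-.5+155)
def c3(u,v): return ((u+.5)/4-.5+330,(v+.5)/4-.5+170)
print('hub',unproj(t,*c1(294,271),.102),unproj(s,*c2(468,155),.102))
for n,a,b in [('b',(348,167),(515,187)),('c?',(176,252),(545,60)),('a?',(334,355),(360,95))]:
    print(n,unproj(t,*c1(*a),.136),unproj(s,*c2(*b),.136))
print('kerb ends',unproj(t,*c1(692,358),.031),unproj(t,*c1(636,496),.031))
print('kerb scene',unproj(s,*c2(55,345),.031),unproj(s,*c2(135,450),.031))
print('jar',unproj(t,*c3(263,286),.062),unproj(s,168,278,.062))
print('bottle',unproj(t,*c3(91,73),.088),'cup',unproj(t,*c3(244,108),.075),'can',unproj(t,*c3(97,250),.085))
print('red',unproj(t,*c3(388,285),.062),unproj(t,*c3(202,408),.062),'or',unproj(t,*c3(348,413),.062))
c=cam('wrist')
o=robot.get_obs();print(R.from_quat(o['tool_rot']).as_matrix())
E
```

```text
hub [0.552  0.2051 0.102 ] [0.5528 0.2084 0.102 ]
b [0.6057 0.1737 0.136 ] [0.606  0.1713 0.136 ]
c? [0.5563 0.265  0.136 ] [0.558  0.2639 0.136 ]
a? [0.5028 0.1772 0.136 ] [0.5035 0.175  0.136 ]
kerb ends [ 0.5168 -0.0184  0.031 ] [0.4359 0.0117 0.031 ]
kerb scene [0.4395 0.0091 0.031 ] [ 0.5206 -0.0193  0.031 ]
jar [ 0.4411 -0.3631  0.062 ] [ 0.4497 -0.3645  0.062 ]
bottle [ 0.6008 -0.2224  0.088 ] cup [ 0.5789 -0.3443  0.075 ] can [ 0.464  -0.2294  0.085 ]
red [ 0.4447 -0.4609  0.062 ] [ 0.3452 -0.3162  0.062 ] or [ 0.3446 -0.4297  0.062 ]
[[-0.9638 -0.0002  0.2665]
 [-0.2665  0.0017 -0.9638]
 [-0.0003 -1.     -0.0017]]
```

The crop shows one white flat-lidded jar, clear of the red and orange ones, so that is the target at about (0.445, -0.364). The carousel axis is near (0.5545, 0.2055) and the gate direction is about -110°. The empty bay points to about 148°, so it needs about +102° counter-clockwise. I'll grip peg_a loosely and carry it along the arc.

```bash
cat >> h.py <<'E'
S=np.array([.5545,.2055]); G=np.radians(-110.2)
def Rd(yaw):
    a=np.radians(yaw);c,s=np.cos(a),np.sin(a)
    return np.array([[s,0,c],[-c,0,s],[0,-1,0]])
def rows(targets):
    o=robot.get_obs();R0=R.from_quat(o['tool_rot']).as_matrix();p=o['position']
    print('now',p,'t',o['time'],'w',o['grip_width'])
    for x,y,z,yaw in targets:
        d=R0.T@(np.array([x,y,z])-p)/.5
        w=R.from_matrix(R0.T@Rd(yaw)).as_rotvec()/np.pi
        print('mm',np.linalg.norm(d)*500,'row',np.round(np.r_[d,w],4).tolist())
E
python3 - <<'E'
from h import *
rows([(.45,-.2,.25,-65),(.503,.177,.20,-60.6)])
E
```

```text
now [ 0.1666 -0.6018  0.2358] t 0.15 w 0.08751572714893234
mm 491.9519264850691 row [-0.7606, -0.0272, -0.6235, 0.0005, -0.053, -0.0001]
mm 849.1546552248686 row [-1.0637, 0.0741, -1.3218, 0.0005, -0.0775, -0.0001]
```

```bash
python3 -m crank '[[-0.76,-0.027,-0.6235,0,-0.053,0,1],[-0.76,-0.027,-0.6235,0,-0.053,0,1],[-0.76,-0.027,-0.6235,0,-0.053,0,1],[-0.76,-0.027,-0.6235,0,-0.053,0,1],[-0.76,-0.027,-0.6235,0,-0.053,0,1],[-0.76,-0.027,-0.6235,0,-0.053,0,1],[-0.76,-0.027,-0.6235,0,-0.053,0,1],[-0.76,-0.027,-0.6235,0,-0.053,0,1]]'
python3 - <<'E'
from h import *
rows([(.503,.177,.20,-60.6)])
E
```

```text
time: 1.15
position: [0.4507, -0.1985, 0.2501]
tool_rot: [-0.153, 0.69, -0.69, 0.153]
ft_force: [1.2, -1.1, 0.1]
grip_width: 0.0871
now [ 0.4507 -0.1985  0.2501] t 1.15 w 0.08710740644210435
mm 382.4626875106114 row [-0.4126, 0.1003, -0.6362, 0.0, -0.0243, -0.0]
```

```bash
python3 -m crank '[[-0.4126,0.1,-0.636,0,-0.0243,0,0.2],[-0.4126,0.1,-0.636,0,-0.0243,0,0.2],[-0.4126,0.1,-0.636,0,-0.0243,0,0.2],[-0.4126,0.1,-0.636,0,-0.0243,0,0.2],[-0.4126,0.1,-0.636,0,-0.0243,0,0.2],[-0.4126,0.1,-0.636,0,-0.0243,0,0.2],[-0.4126,0.1,-0.636,0,-0.0243,0,0.2]]' 10
python3 - <<'E'
from h import *
o=robot.get_obs(); im=vision.camera('wrist'); cv2.imwrite('pics/w1.png',im)
c=cam('wrist',o); 
for p in [(.5028,.1772,.136),(.6057,.1737,.136),(.5563,.265,.136),(.5545,.2055,.102),(.503,.177,.12)]: print(proj(c,p))
rows([(.503,.177,.12,-60.6)])
E
```

```text
time: 2.02
position: [0.5018, 0.1784, 0.1993]
tool_rot: [-0.181, 0.684, -0.683, 0.181]
ft_force: [-0.0, -0.4, 0.1]
grip_width: 0.052
[279.3563 230.8284]
[362.1736 102.9669]
[202.9365  98.7787]
[280.5309 141.3068]
[279.5545 223.5421]
now [0.5019 0.1772 0.1994] t 2.075 w 0.0525140820887434
mm 79.41016972540504 row [-0.0019, 0.1588, 0.0016, 0.0002, 0.0012, 0.0002]
```

View pics/w1.png

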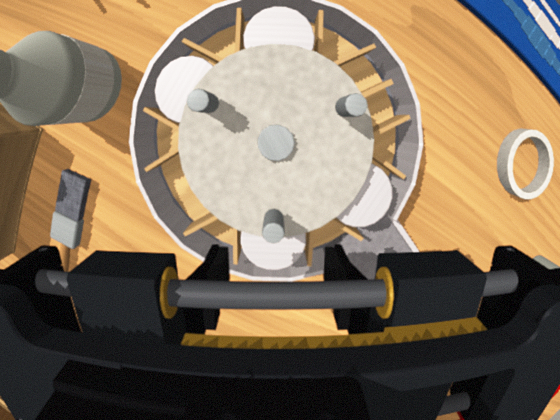

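Run:
```python
import cv2
t=cv2.imread("pics/w1.png")
cv2.imwrite("pics/w1c.png",cv2.resize(t[60:250,160:410],None,fx=3.1,fy=3.1,interpolation=cv2.INTER_CUBIC))
```

```text
(no output)
```

View pics/w1c.png

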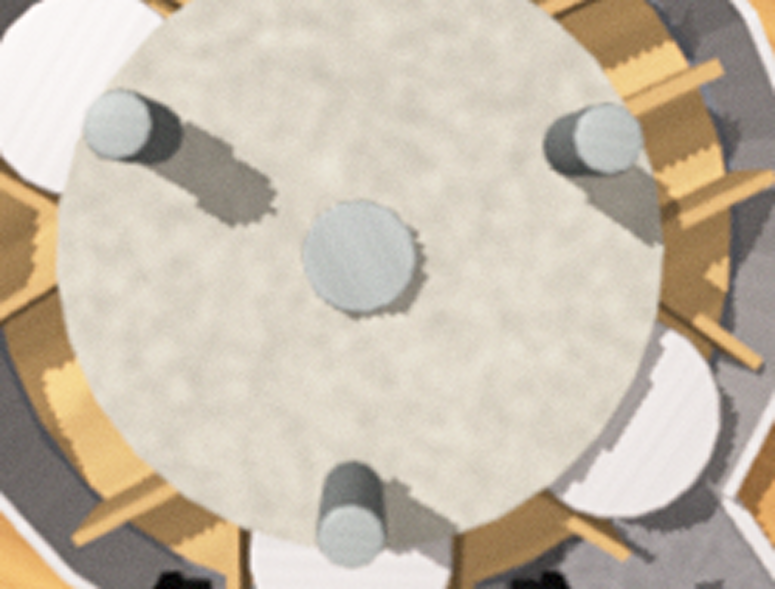

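Run:
```python
from h import *
o=robot.get_obs(); c=cam('wrist',o)
P={}
for n,u,v,z in [('a',273.4,232.4,.136),('b',356.6,104,.136),('c',197.9,100.2,.136),('hub',276,142,.102)]:
    P[n]=unproj(c,u,v,z)[:2]
m=(P['a']+P['b']+P['c'])/3
print(P,m)
for n in 'abc': d=P[n]-m; print(n,np.degrees(np.arctan2(d[1],d[0])),np.hypot(*d))
```

```text
{'a': array([0.4998, 0.179 ]), 'b': array([0.6031, 0.1752]), 'c': array([0.5541, 0.2663]), 'hub': array([0.5524, 0.2069])} [0.5523 0.2068]
a -152.08947909520265 0.059474009579475184
b -31.945866606708535 0.05982518577689714
c 88.27529833498829 0.059520847479736676
```

```bash
sed -i 's/^S=.*/S=np.array([.5525,.2067]); G=np.radians(-109.7)/' h.py
python3 - <<'E'
from h import *
rows([(.4996,.1785,.12,-61.9)])
E
```

```text
now [0.5019 0.1772 0.1994] t 2.075 w 0.0525140820887434
mm 79.44417730499288 row [0.0025, 0.1588, -0.0044, 0.0002, 0.0084, 0.0002]
```

```bash
python3 -m crank '[[0.0025,0,-0.0044,0,0.0084,0,0.1],[0.0025,0.08,-0.0044,0,0.0084,0,0.1],[0.0025,0.159,-0.0044,0,0.0084,0,0.1],[0.0025,0.159,-0.0044,0,0.0084,0,-1],[0.0025,0.159,-0.0044,0,0.0084,0,-1],[0.0025,0.159,-0.0044,0,0.0084,0,-1],[0.0025,0.159,-0.0044,0,0.0084,0,-1]]' 10
python3 - <<'E'
from h import *
def pt(d): 
    a=np.radians(-151.9+d); return (S[0]+.06*np.cos(a),S[1]+.06*np.sin(a),.12,-61.9+d)
rows([pt(d) for d in (0,6,14,22,30,38,46,51,51)])
E
```

```text
time: 2.95
position: [0.5006, 0.1768, 0.122]
tool_rot: [-0.169, 0.687, -0.686, 0.171]
ft_force: [-1.1, 3.9, 2.8]
grip_width: 0.0151
now [0.5006 0.1768 0.122 ] t 2.95 w 0.01510058483505086
mm 2.831770881034313 row [0.0002, 0.0041, -0.0039, 0.0002, -0.0016, -0.0008]
mm 4.778845601341678 row [-0.0005, 0.0041, 0.0086, 0.0001, -0.035, -0.0008]
mm 12.833269774939911 row [-0.0035, 0.0041, 0.0251, 0.0001, -0.0794, -0.0008]
mm 21.057111341548797 row [-0.0087, 0.0041, 0.041, 0.0, -0.1239, -0.0008]
mm 29.21540662036964 row [-0.0162, 0.0041, 0.056, -0.0, -0.1683, -0.0008]
mm 37.24411470832251 row [-0.0256, 0.0041, 0.0698, -0.0001, -0.2128, -0.0008]
mm 45.097323865125944 row [-0.0369, 0.0041, 0.0822, -0.0001, -0.2572, -0.0008]
mm 49.898166380374455 row [-0.0447, 0.0041, 0.0891, -0.0002, -0.285, -0.0008]
mm 49.898166380374455 row [-0.0447, 0.0041, 0.0891, -0.0002, -0.285, -0.0008]
```

```bash
python3 -m crank '[[-0.0007,0,0.0125,0,-0.0334,0,-1],[-0.0037,0,0.029,0,-0.0778,0,-1],[-0.009,0,0.045,0,-0.1223,0,-1],[-0.0164,0,0.06,0,-0.1667,0,-1],[-0.0258,0,0.0737,0,-0.2112,0,-1],[-0.0371,0,0.0861,0,-0.2556,0,-1],[-0.0449,0,0.093,0,-0.2834,0,-1],[-0.0449,0,0.093,0,-0.2834,0,-1]]' 10
python3 - <<'E'
from h import *
def pt(d): 
    a=np.radians(-151.9+d); return (S[0]+.06*np.cos(a),S[1]+.06*np.sin(a),.12,-61.9+d)
rows([pt(d) for d in (51,57,65,73,81,89,97,102.2,102.2)])
E
```

```text
time: 3.95
position: [0.5439, 0.1475, 0.122]
tool_rot: [0.447, -0.546, 0.547, -0.451]
ft_force: [1.8, 7.4, 2.2]
grip_width: 0.0155
now [0.5439 0.1475 0.122 ] t 3.95 w 0.015486487880035546
mm 3.421020873269427 row [0.0005, 0.004, -0.0055, -0.0015, -0.0014, -0.0014]
mm 4.070139339039664 row [-0.0003, 0.0041, 0.007, -0.0016, -0.0347, -0.0013]
mm 12.046595936276132 row [-0.0032, 0.0042, 0.0235, -0.0017, -0.0792, -0.0012]
mm 20.266609576044264 row [-0.0085, 0.0043, 0.0394, -0.0018, -0.1236, -0.0011]
mm 28.4295816141929 row [-0.0159, 0.0044, 0.0544, -0.0019, -0.1681, -0.001]
mm 36.46779976278757 row [-0.0253, 0.0045, 0.0683, -0.0019, -0.2125, -0.0008]
mm 44.33463527517977 row [-0.0366, 0.0046, 0.0806, -0.002, -0.2569, -0.0007]
mm 49.336552685488044 row [-0.0448, 0.0047, 0.0878, -0.002, -0.2858, -0.0006]
mm 49.336552685488044 row [-0.0448, 0.0047, 0.0878, -0.002, -0.2858, -0.0006]
```

```bash
python3 -m crank '[[-0.0007,0,0.0125,0,-0.0334,0,-1],[-0.0037,0,0.029,0,-0.0778,0,-1],[-0.009,0,0.045,0,-0.1223,0,-1],[-0.0164,0,0.06,0,-0.1667,0,-1],[-0.0258,0,0.0737,0,-0.2112,0,-1],[-0.0371,0,0.0861,0,-0.2556,0,-1],[-0.0453,0,0.0933,0,-0.2844,0,-1],[-0.0453,0,0.0933,0,-0.2844,0,-1],[-0.0453,0,0.0933,0,-0.2844,0,-1]]' 10
python3 - <<'E'
from h import *
o=robot.get_obs(); print(o['position'],S+.06*np.array([np.cos(np.radians(-49.7)),np.sin(np.radians(-49.7))]))
d=o['position'][:2]-S;print(np.degrees(np.arctan2(d[1],d[0])),np.hypot(*d))
im=vision.camera('top'); cv2.imwrite('pics/t2.png',cv2.resize(im[150:255,160:300],None,fx=5.5,fy=5.5,interpolation=cv2.INTER_CUBIC))
im=vision.camera('wrist'); cv2.imwrite('pics/w2.png',im)
im=vision.camera('scene'); cv2.imwrite('pics/s2.png',cv2.resize(im[120:260,220:400],None,fx=4.4,fy=4.2,interpolation=cv2.INTER_CUBIC))
E
```

```text
time: 5.08
position: [0.5921, 0.1601, 0.1219]
tool_rot: [-0.64, 0.299, -0.299, 0.642]
ft_force: [-1.5, 4.6, 5.0]
grip_width: 0.0151
[0.5921 0.1601 0.1219] [0.5913 0.1609]
-49.67968361619039 0.061125255300304174
```

View pics/t2.png

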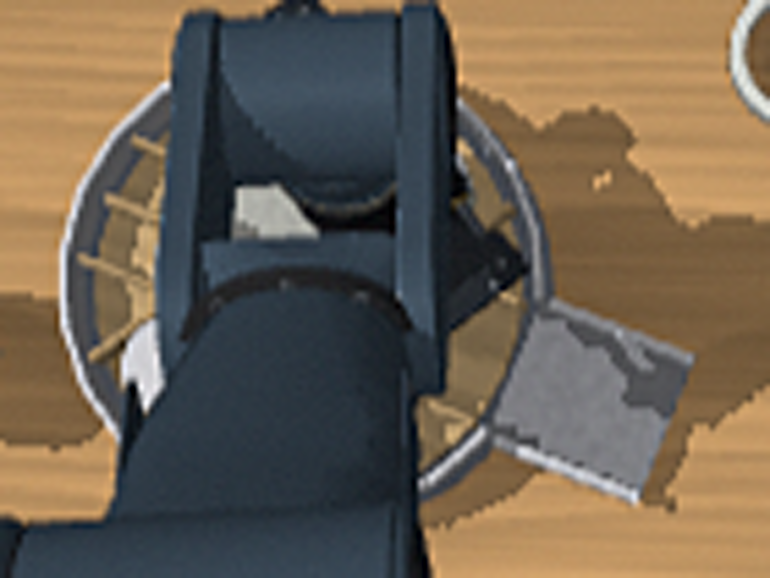

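View pics/w2.png

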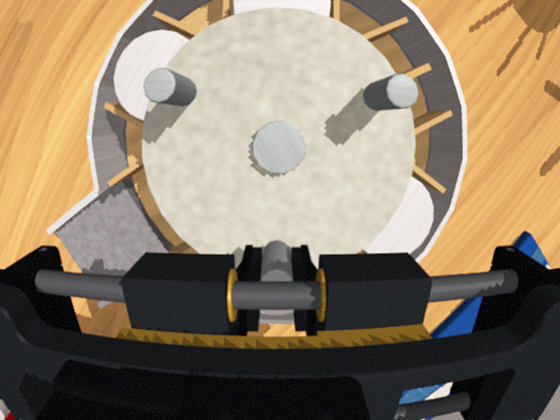

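View pics/s2.png

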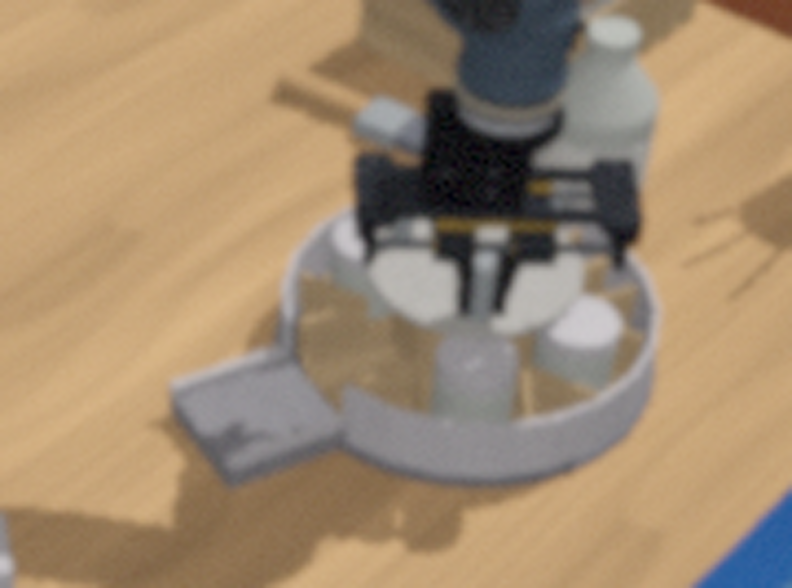

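The bay now faces the gate. Next I'll open, lift and check the alignment from above.

```bash
python3 -m crank '[[0,0,0,0,0,0,0.1],[0,0,0,0,0,0,0.1],[0,-0.08,0,0,0,0,0.1],[0,-0.18,0,0,0,0,0.5],[0,-0.28,0,0,0,0,1],[-0.1,-0.32,0,0,0,0,1]]'
python3 - <<'E'
from h import *
o=robot.get_obs(); im=vision.camera('wrist'); cv2.imwrite('pics/w3.png',im); np.save('w3.npy',np.r_[o['position'],o['tool_rot']]); print(o['position'])
E
```

```text
time: 5.98
position: [0.5637, 0.1951, 0.284]
tool_rot: [-0.639, 0.297, -0.303, 0.642]
ft_force: [-0.0, 0.8, -0.0]
grip_width: 0.0674
[0.5637 0.1951 0.284 ]
```

View pics/w3.png

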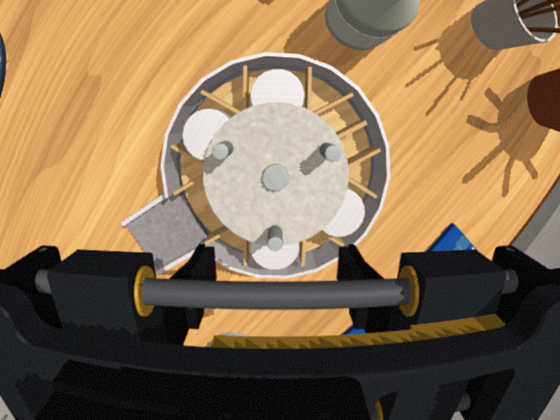

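Run:
```python
import cv2
t=cv2.imread("pics/w3.png")
cv2.imwrite("pics/w3c.png",cv2.resize(t[130:280,115:365],None,fx=3.2,fy=3.2,interpolation=cv2.INTER_CUBIC))
```

```text
(no output)
```

View pics/w3c.png

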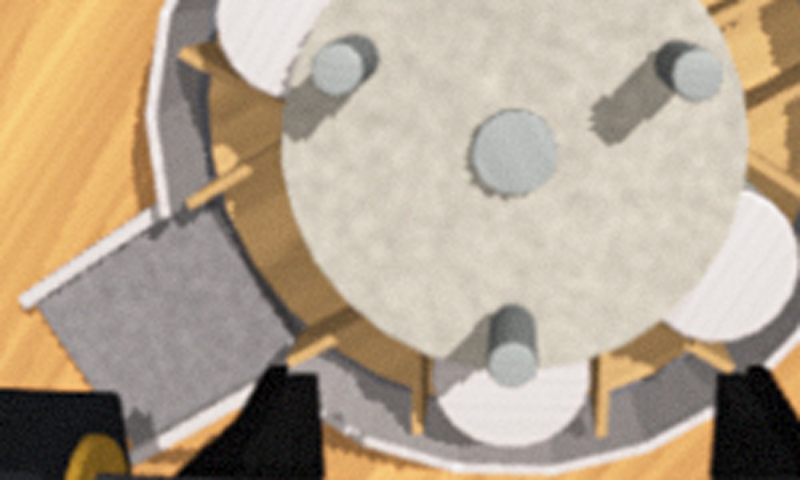

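Run:
```python
from h import *
a=np.load('w3.npy'); c=cam('wrist',{'position':a[:3],'tool_rot':a[3:]})
def U(u,v,z): return unproj(c,115+(u+.5)/3.2-.5,130+(v+.5)/3.2-.5,z)[:2]
P={n:U(*x,.136) for n,x in dict(a=(513,363),b=(697,75),c=(338,68)).items()}
m=sum(P.values())/3; print('axis',m,U(514,152,.102))
for n in P: d=P[n]-m; print(n,np.degrees(np.arctan2(d[1],d[0])),np.hypot(*d))
ang=lambda d: np.degrees(np.arctan2(d[1],d[0]))
k1,k2=U(27,300,.031),U(160,213,.031); k3,k4=U(262,388,.031),U(150,450,.031)
print('kerb dirs',ang(k1-k2),ang(k4-k3), k1,k4)
mid=(k1+k4)/2; print('mid line', ang((U(95,377,.021))-m))
w=(U(188,203,.054)+U(291,360,.054))/2; print('bay walls mid dir',ang(w-m),np.hypot(*(w-m)))
for k in (k1,k2,k3,k4):
    d=k-m; g=np.radians(-109.7); print('lateral',d@[-np.sin(g),np.cos(g)],'rad',d@[np.cos(g),np.sin(g)])
```

```text
axis [0.5517 0.209 ] [0.5515 0.2085]
a -51.18044269980905 0.05935612823842212
b 68.60850257197049 0.059329835260649055
c -171.30786170698605 0.05953219485339505
kerb dirs -110.8066048824705 -110.64809323362398 [0.4354 0.0154] [ 0.5189 -0.0066]
mid line -109.15580025267008
bay walls mid dir -111.32772121394832 0.12235691766771159
lateral -0.04423438418967465 rad 0.22155177276384128
lateral -0.04273704635316488 rad 0.14403497144703933
lateral 0.04288700611947988 rad 0.1503170701708962
lateral 0.04183188086548732 rad 0.2140752575667168
```

The pegs give a bay direction of -111.3° and the deck gives a gate direction of about -110.3°. That is about 1.5 mm of offset at home, which is fine. Next is the jar.

```bash
sed -i 's/^S=.*/S=np.array([.552,.2075]); G=np.radians(-110.4)/' h.py
python3 - <<'E'
from h import *
rows([(.48,-.1,.25,20),(.444,-.364,.2,0)])
E
```

```text
now [0.5573 0.2011 0.2853] t 6.025 w 0.07178179872063586
mm 312.8442249375318 row [0.3616, 0.0673, -0.5062, -0.0016, 0.1114, -0.0008]
mm 582.6083529265042 row [0.7195, 0.1646, -0.9016, -0.0015, 0.2225, -0.0011]
```

```bash
python3 -m crank '[[0.3616,0.0673,-0.506,-0.0016,0.111,0,1],[0.3616,0.0673,-0.506,-0.0016,0.111,0,1],[0.3616,0.0673,-0.506,-0.0016,0.111,0,1],[0.3616,0.0673,-0.506,-0.0016,0.111,0,1],[0.7195,0.1646,-0.9016,-0.0016,0.2225,0,1],[0.7195,0.1646,-0.9016,-0.0016,0.2225,0,1],[0.7195,0.1646,-0.9016,-0.0016,0.2225,0,1],[0.7195,0.1646,-0.9016,-0.0016,0.2225,0,1],[0.7195,0.1646,-0.9016,-0.0016,0.2225,0,1],[0.7195,0.1646,-0.9016,-0.0016,0.2225,0,1]]'
python3 - <<'E'
from h import *
o=robot.get_obs(); im=vision.camera('wrist'); cv2.imwrite('pics/w4.png',im); np.save('w4.npy',np.r_[o['position'],o['tool_rot']]); print(o['position'])
E
```

```text
time: 7.28
position: [0.4449, -0.3724, 0.1971]
tool_rot: [-0.501, 0.502, -0.5, 0.497]
ft_force: [0.3, 1.0, -0.8]
grip_width: 0.0865
[ 0.4449 -0.3724  0.1971]
```

View pics/w4.png

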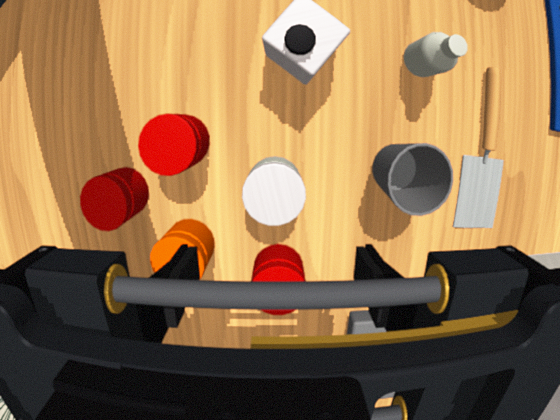

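The white jar's lid is at (274,194). Red jars are at (278,270), (173,143) and (114,198), the orange one is at (183,250), and all are clear of it.

Run:
```python
from h import *
a=np.load('w4.npy'); c=cam('wrist',{'position':a[:3],'tool_rot':a[3:]})
im=cv2.imread('pics/w4.png')
m=cv2.inRange(im[150:235,235:315],(170,170,170),(255,255,255)); 
n,l,st,ce=cv2.connectedComponentsWithStats(m); k=1+np.argmax(st[1:,4]); print(st[k],ce[k]+[235,150])
j=unproj(c,274,194,.062); print('jar',j, unproj(c,*(ce[k]+[235,150]),.062))
e=[unproj(c,u,v,.062) for u,v in((243,194),(305,194),(274,163),(274,225))]; print(np.array(e))
rows([(j[0],j[1],.12,0),(j[0],j[1],.04,0)])
```

```text
[   7   10   64   65 3204] [273.5868 193.0986]
jar [ 0.4409 -0.3617  0.062 ] [ 0.4405 -0.3608  0.062 ]
[[ 0.4131 -0.3615  0.062 ]
 [ 0.4686 -0.3617  0.062 ]
 [ 0.441  -0.3338  0.062 ]
 [ 0.4407 -0.3908  0.062 ]]
now [ 0.4449 -0.3734  0.197 ] t 7.325 w 0.0866245369522321
mm 77.97753654809183 row [-0.024, 0.1539, -0.0074, 0.0017, -0.0012, 0.0011]
mm 157.47157206576458 row [-0.0246, 0.3139, -0.0065, 0.0017, -0.0012, 0.0011]
```

```bash
python3 -m crank '[[-0.0235,0.1,-0.007,0.0017,-0.0012,0.0011,1],[-0.0235,0.15,-0.007,0.0017,-0.0012,0.0011,1],[-0.0235,0.15,-0.007,0.0017,-0.0012,0.0011,1]]'
python3 - <<'E'
from h import *
rows([(.441,-.362,.08,0),(.441,-.362,.041,0)])
E
```

```text
time: 7.7
position: [0.4414, -0.3541, 0.1215]
tool_rot: [-0.5, 0.501, -0.496, 0.502]
ft_force: [-0.2, 0.8, 0.2]
grip_width: 0.0868
now [ 0.4414 -0.3541  0.1215] t 7.7 w 0.08675291073574606
mm 42.27761049585862 row [0.0163, 0.083, -0.0006, 0.001, 0.0016, -0.002]
mm 80.9221514516636 row [0.0168, 0.161, -0.0004, 0.001, 0.0016, -0.002]
```

```bash
python3 -m crank '[[0.0165,0.06,0,0.001,0.0016,-0.001,1],[0.0165,0.07,0,0.001,0.0016,-0.001,1],[0.0165,0.07,0,0.001,0.0016,-0.001,1]]'
python3 - <<'E'
from h import *
rows([(.441,-.362,.041,0)])
E
```

```text
time: 8.07
position: [0.4429, -0.3648, 0.0891]
tool_rot: [0.499, -0.499, 0.502, -0.501]
ft_force: [-0.2, -1.2, -0.1]
grip_width: 0.0871
now [ 0.4429 -0.3648  0.0891] t 8.075 w 0.08714251115657626
mm 48.25392624808682 row [-0.0057, 0.0962, -0.0042, -0.0013, -0.0002, 0.0005]
```

```bash
python3 -m crank '[[-0.004,0.05,-0.004,-0.001,0,0,1],[-0.004,0.096,-0.004,-0.001,0,0,1],[-0.004,0.096,-0.004,-0.001,0,0,1],[-0.004,0.096,-0.004,-0.001,0,0,-1],[-0.004,0.096,-0.004,-0.001,0,0,-1],[-0.004,0.096,-0.004,-0.001,0,0,-1],[-0.004,0.096,-0.004,-0.001,0,0,-1]]' 20
python3 - <<'E'
from h import *
rows([(.441,-.362,.041,0)])
E
```

```text
time: 8.95
position: [0.441, -0.3635, 0.0408]
tool_rot: [0.5, -0.499, 0.501, -0.5]
ft_force: [-0.0, -0.9, 2.6]
grip_width: 0.0576
now [ 0.441  -0.3635  0.0408] t 8.95 w 0.05758124197821576
mm 1.5061760169276759 row [-0.003, -0.0004, -0.0001, -0.0005, -0.0004, 0.0007]
```

```bash
python3 -m crank '[[0,-0.06,0,0,0,0,-1],[0,-0.16,0,0,0,0,-1],[0,-0.24,0,0,0,0,-1],[0,-0.24,0,0,0,0,-1],[0,-0.24,0,0,0,0,-1]]' 20
python3 - <<'E'
from h import *
rows([(.4875,.0341,.16,-20.4),(.4875,.0341,.11,-20.4)])
E
```

```text
time: 9.57
position: [0.4398, -0.3621, 0.1593]
tool_rot: [-0.5, 0.501, -0.5, 0.5]
ft_force: [-0.3, 0.9, -2.3]
grip_width: 0.0574
now [ 0.4398 -0.3621  0.1593] t 9.575 w 0.05735299193499609
mm 399.1001214932822 row [-0.7926, -0.0012, 0.0945, 0.0003, 0.113, -0.0001]
mm 402.12928805758145 row [-0.7925, 0.0988, 0.0946, 0.0003, 0.113, -0.0001]
```

```bash
python3 -m crank '[[-0.06,0,0.007,0,0.01,0,-1],[-0.15,0,0.018,0,0.02,0,-1],[-0.25,0,0.03,0,0.035,0,-1],[-0.35,0,0.042,0,0.05,0,-1],[-0.45,0,0.054,0,0.065,0,-1],[-0.55,0,0.066,0,0.08,0,-1],[-0.65,0,0.078,0,0.095,0,-1],[-0.74,0,0.088,0,0.105,0,-1],[-0.785,0,0.094,0,0.113,0,-1],[-0.7926,0,0.0945,0,0.113,0,-1]]' 20
python3 - <<'E'
from h import *
o=robot.get_obs();print(o['grip_width'],o['joint_velocities'])
o=robot.get_obs();im=vision.camera('scene'); cv2.imwrite('pics/s5.png',cv2.resize(im[120:300,150:400],None,fx=3.2,fy=3.2,interpolation=cv2.INTER_CUBIC))
o=robot.get_obs();im=vision.camera('wrist'); cv2.imwrite('pics/w5.png',im); np.save('w5.npy',np.r_[o['position'],o['tool_rot']])
rows([(.4875,.0341,.09,-20.4),(.4875,.0341,.0625,-20.4)])
E
```

```text
time: 10.82
position: [0.4868, 0.0349, 0.158]
tool_rot: [-0.406, 0.581, -0.579, 0.403]
ft_force: [-0.3, -0.3, -1.7]
grip_width: 0.0575
0.05751672087264986 [ 0.0256 -0.0025 -0.0112 -0.0155  0.0038  0.0449]
now [0.4873 0.0335 0.1585] t 10.925 w 0.0571607399225755
mm 68.46722076722274 row [-0.0016, 0.1369, 0.0002, 0.0006, 0.0004, 0.0006]
mm 95.96627283810939 row [-0.0017, 0.1919, 0.0003, 0.0006, 0.0004, 0.0006]
```

View pics/s5.png

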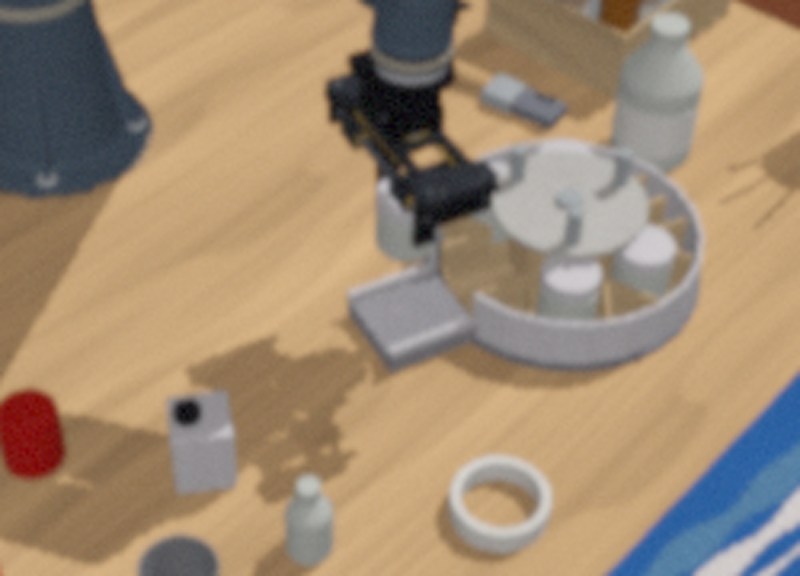

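View pics/w5.png

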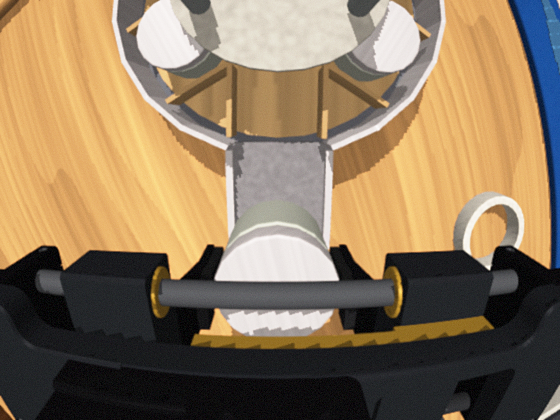

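The view lines up: the deck kerbs are at columns 229 to 332 and the bay walls at 232 to 324, both centred near 279, and the jar is at 277. I'll lower it onto the deck.

```bash
python3 -m crank '[[-0.0016,0.06,0.001,0,0,0,-1],[-0.0016,0.12,0.001,0,0,0,-1],[-0.0016,0.16,0.001,0,0,0,-1],[-0.0016,0.18,0.001,0,0,0,-1],[-0.0016,0.189,0.001,0,0,0,-1],[-0.0016,0.189,0.001,0,0,0,-1]]' 20
python3 - <<'E'
from h import *
print(robot.get_obs()['ft_force'])
rows([(.4875,.0341,.0618,-20.4)])
E
```

```text
time: 11.68
position: [0.4893, 0.0333, 0.0653]
tool_rot: [0.403, -0.58, 0.581, -0.403]
ft_force: [-0.1, -1.1, -2.1]
grip_width: 0.0573
[-0.1305 -1.0797 -2.0736]
now [0.4893 0.0333 0.0653] t 11.675 w 0.05732551130614821
mm 4.026344232661024 row [-0.0002, 0.0071, -0.0038, -0.0005, -0.0001, 0.0003]
```

Force z is still about -2 N, so the jar is hanging about 3 mm above the deck. I'll go down a little more until there is contact.

```bash
python3 -m crank '[[0,0.004,0,0,0,0,-1],[0,0.007,0,0,0,0,-1],[0,0.008,0,0,0,0,-1]]' 20
python3 - <<'E'
from h import *
rows([(.4875,.0341,.0618,-20.4)])
E
```

```text
time: 12.05
position: [0.4893, 0.0338, 0.0618]
tool_rot: [0.403, -0.58, 0.581, -0.404]
ft_force: [-0.6, 0.6, 5.6]
grip_width: 0.0576
now [0.4893 0.0338 0.0618] t 12.05 w 0.0576454675925601
mm 1.8401383437764147 row [0.0006, -0.0, -0.0036, -0.0006, 0.0001, 0.0003]
```

Contact is made, at +5.6 N. Now I'll open and draw back outward (+x).

```bash
python3 -m crank '[[0,0,0,0,0,0,1],[0,0,0,0,0,0,1],[0,0,0,0,0,0,1],[0.04,0,0,0,0,0,1],[0.09,0,0,0,0,0,1],[0.12,0,0,0,0,0,1],[0.12,0,0,0,0,0,-0.3],[0.12,0.016,0,0,0,0,-0.3],[0.12,0.016,0,0,0,0,-0.3]]'
python3 - <<'E'
from h import *
o=robot.get_obs();im=vision.camera('wrist'); cv2.imwrite('pics/w6.png',im); np.save('w6.npy',np.r_[o['position'],o['tool_rot']])
d=o['position'][:2]-S; g=np.array([np.cos(G),np.sin(G)]); print('r',d@g,'lat',d@[-g[1],g[0]])
rows([(*(S+.118*g),.054,-20.4)])
c=cam('wrist',o); print(unproj(c,276,265,.083))
E
```

```text
time: 13.18
position: [0.4679, -0.0219, 0.0527]
tool_rot: [0.404, -0.58, 0.581, -0.403]
ft_force: [-0.1, 0.1, -1.4]
grip_width: 0.0647
r 0.2443424059428576 lat 0.0011756698341194582
now [ 0.468  -0.0219  0.0528] t 13.225 w 0.06092648382325443
mm 126.33419103302421 row [-0.2526, -0.0026, -0.0022, -0.0, 0.0003, 0.0003]
[ 0.4734 -0.0035  0.083 ]
```

View pics/w6.png

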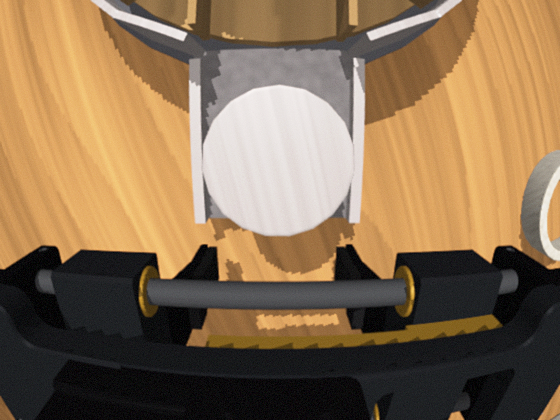

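```bash
python3 -m crank '[[0,0,-0.002,0,0,0,-0.3],[0,0,-0.002,0,0,0,-0.3],[-0.01,0,-0.002,0,0,0,-0.3],[-0.03,0,-0.002,0,0,0,-0.3],[-0.05,0,-0.002,0,0,0,-0.3],[-0.065,0,-0.002,0,0,0,-0.3],[-0.08,0,-0.002,0,0,0,-0.3],[-0.095,0,-0.002,0,0,0,-0.3],[-0.11,0,-0.002,0,0,0,-0.3],[-0.12,0,-0.002,0,0,0,-0.3]]'
python3 - <<'E'
from h import *
o=robot.get_obs();im=vision.camera('wrist'); cv2.imwrite('pics/w7.png',im); np.save('w7.npy',np.r_[o['position'],o['tool_rot']])
d=o['position'][:2]-S; g=np.array([np.cos(G),np.sin(G)]); print('r',d@g,'lat',d@[-g[1],g[0]])
rows([(*(S+.118*g),.053,-20.4)])
E
```

```text
time: 14.48
position: [0.4882, 0.0344, 0.0532]
tool_rot: [0.404, -0.58, 0.581, -0.404]
ft_force: [-0.2, -1.8, 1.5]
grip_width: 0.0306
r 0.1844423847502195 lat 0.0005612300466445175
now [0.4884 0.0348 0.0532] t 14.525 w 0.030209867061311946
mm 66.01031900169677 row [-0.132, 0.0004, -0.0011, -0.0004, 0.0001, 0.0002]
```

View pics/w7.png

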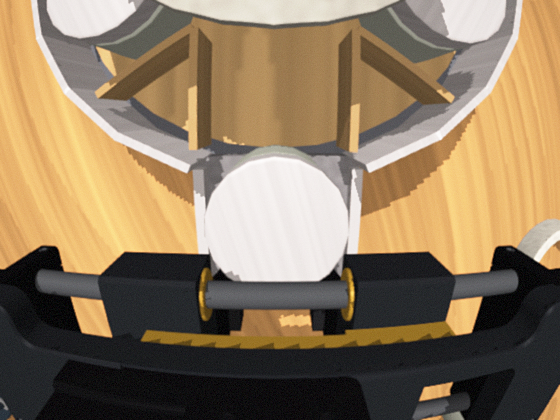

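```bash
python3 -m crank '[[-0.01,0,-0.001,0,0,0,-0.3],[-0.025,0,-0.001,0,0,0,-0.3],[-0.04,0,-0.001,0,0,0,-0.3],[-0.055,0,-0.001,0,0,0,-0.3],[-0.07,0,-0.001,0,0,0,-0.3],[-0.085,0,-0.001,0,0,0,-0.3],[-0.098,0,-0.001,0,0,0,-0.3],[-0.108,0,-0.001,0,0,0,-0.3],[-0.114,0,-0.001,0,0,0,-0.3]]'
python3 - <<'E'
from h import *
o=robot.get_obs();im=vision.camera('wrist'); cv2.imwrite('pics/w8.png',im); np.save('w8.npy',np.r_[o['position'],o['tool_rot']])
d=o['position'][:2]-S; g=np.array([np.cos(G),np.sin(G)]); print('r',d@g,'lat',d@[-g[1],g[0]])
rows([(*(S+.118*g),.053,-20.4)])
E
```

```text
time: 15.65
position: [0.5076, 0.0879, 0.0531]
tool_rot: [0.404, -0.58, 0.581, -0.404]
ft_force: [-0.8, -0.8, -0.8]
grip_width: 0.0304
r 0.12754457938247732 lat 2.7425340447612134e-05
now [0.5077 0.0881 0.0532] t 15.7 w 0.03050627429133157
mm 9.319294824522439 row [-0.0186, 0.0003, -0.0002, -0.0004, 0.0001, 0.0003]
```

View pics/w8.png

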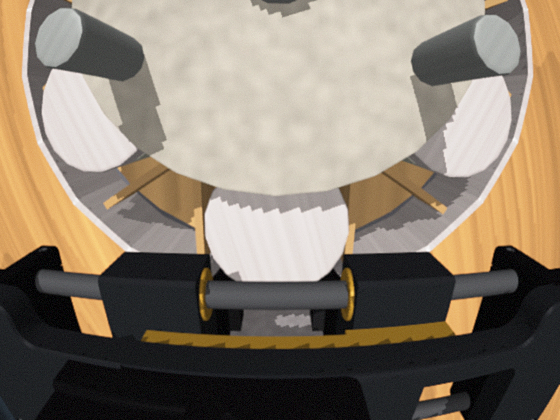

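```bash
python3 -m crank '[[-0.004,0,0,0,0,0,-0.3],[-0.008,0,0,0,0,0,-0.3],[-0.012,0,0,0,0,0,-0.3],[-0.014,0,0,0,0,0,-0.3],[-0.014,0,0,0,0,0,-0.3]]'; python3 -m crank '[[-0.002,0,0,0,0,0,-0.3],[-0.004,0,0,0,0,0,-0.3],[-0.004,0,0,0,0,0,-0.3]]'
python3 - <<'E'
from h import *
o=robot.get_obs()
d=o['position'][:2]-S; g=np.array([np.cos(G),np.sin(G)]); print('r',d@g,'lat',d@[-g[1],g[0]])
E
```

```text
time: 16.32
position: [0.51, 0.0943, 0.0531]
tool_rot: [0.404, -0.58, 0.581, -0.404]
ft_force: [-0.2, -0.2, -0.3]
grip_width: 0.0302
time: 16.7
position: [0.5107, 0.0961, 0.0531]
tool_rot: [0.404, -0.58, 0.581, -0.404]
ft_force: [-0.2, -2.0, -0.0]
grip_width: 0.0308
r 0.11876679920402668 lat 9.690091526073918e-05
```

```bash
python3 -m crank '[[-0.002,0,0,0,0,0,-0.3],[-0.004,0,0,0,0,0,-0.3],[-0.004,0,0,0,0,0,-0.3]]'; python3 -m crank '[[-0.002,0,0,0,0,0,-0.3],[-0.003,0,0,0,0,0,-0.3],[-0.003,0,0,0,0,0,-0.3]]'
python3 - <<'E'
from h import *
o=robot.get_obs()
d=o['position'][:2]-S; g=np.array([np.cos(G),np.sin(G)]); print('r',d@g,'lat',d@[-g[1],g[0]],o['ft_force'])
E
```

```text
time: 17.08
position: [0.5114, 0.098, 0.0531]
tool_rot: [0.404, -0.58, 0.581, -0.404]
ft_force: [-0.5, -0.4, -0.1]
grip_width: 0.0308
time: 17.45
position: [0.5114, 0.0984, 0.0531]
tool_rot: [0.405, -0.58, 0.581, -0.403]
ft_force: [-1.9, -7.2, 1.2]
grip_width: 0.0307
r 0.11646444415366132 lat -4.55784331127862e-05 [-1.8607 -7.1799  1.2196]
```

The force rose to 7 N against the hub, so the jar is home. I'll back out and check.

```bash
python3 -m crank '[[0.03,0,0,0,0,0,-0.3],[0.1,0,0,0,0,0,-0.3],[0.2,0,0,0,0,0,-0.3],[0.26,-0.1,0,0,0,0,-0.3],[0.26,-0.2,0,0,0,0,-0.3],[0.26,-0.3,0,0,0,0,-0.3],[0.26,-0.3,0,0,0,0,-0.3],[0.26,-0.3,0,0,0,0,-0.3]]'
python3 - <<'E'
from h import *
o=robot.get_obs();im=vision.camera('wrist'); cv2.imwrite('pics/w9.png',im); np.save('w9.npy',np.r_[o['position'],o['tool_rot']])
im=vision.camera('top'); cv2.imwrite('pics/t9.png',im)
im=vision.camera('scene'); cv2.imwrite('pics/s9.png',cv2.resize(im[120:300,150:400],None,fx=3.2,fy=3.2,interpolation=cv2.INTER_CUBIC))
print(o['position'],robot.get_obs()['ft_force'])
E
```

```text
time: 18.45
position: [0.4658, -0.0223, 0.2029]
tool_rot: [0.404, -0.58, 0.581, -0.403]
ft_force: [-1.2, 0.5, -0.5]
grip_width: 0.0306
[ 0.4658 -0.0223  0.2029] [ 0.5727 -0.1753  0.1473]
```

View pics/w9.png

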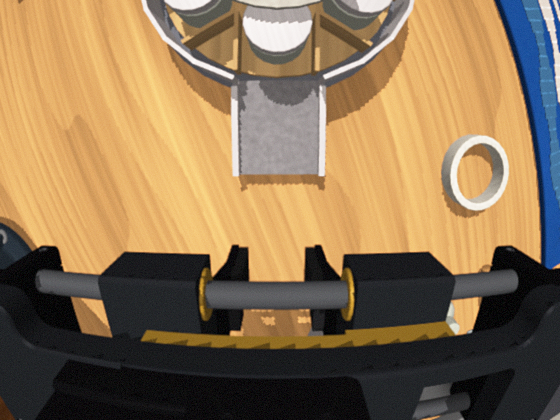

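View pics/t9.png

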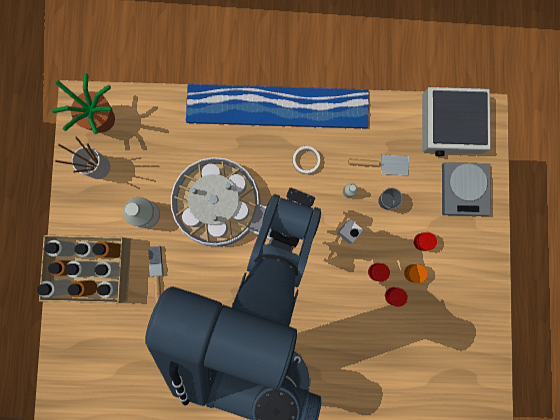

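View pics/s9.png

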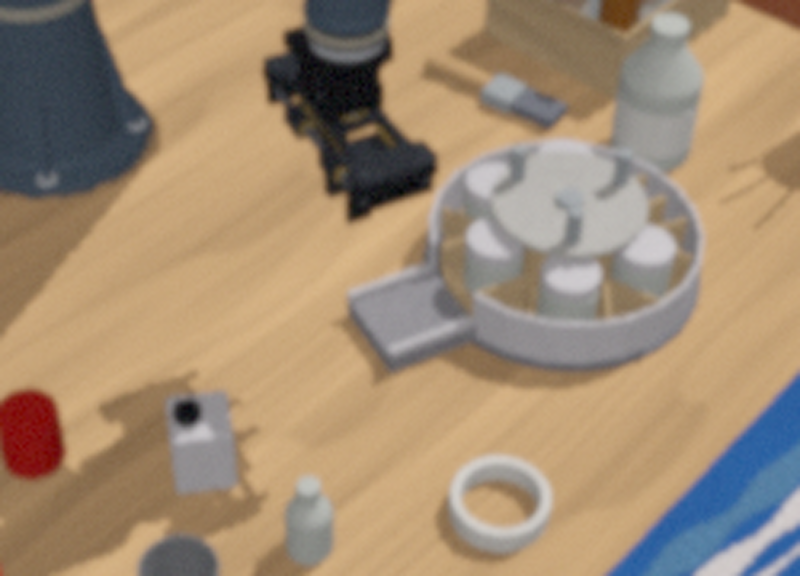

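The jar sits in the bay facing the gate, upright, and nothing else has moved. I'll take one numeric check from the top image.

Run:
```python
from h import *
t=cam('top'); im=cv2.imread('pics/t9.png')
g=np.array([np.cos(G),np.sin(G)])
for nm,lat in (('home',0),): 
    for r in (.084,): print('lid centre expected px',proj(t,[*(S+r*g),.082]), 'outer edge px',proj(t,[*(S+.113*g),.082]))
v=im.copy(); 
big=cv2.resize(v[150:255,160:300],None,fx=5.5,fy=5.5,interpolation=cv2.INTER_CUBIC)
for a in np.linspace(0,2*np.pi,40):
    for k in range(6):
        if k==3: continue
        h=np.array([np.cos(G+k*np.pi/3),np.sin(G+k*np.pi/3)])
        p=proj(t,[*(S+.084*h+.029*np.array([np.cos(a),np.sin(a)])),.082]); cv2.circle(big,tuple(int(q) for q in ((p[0]-160+.5)*5.5,(p[1]-150+.5)*5.5)),1,(0,0,255) if k==0 else (0,160,0),-1)
cv2.imwrite('pics/t9c.png',big)
```

```text
lid centre expected px [238.1775 209.8283] outer edge px [246.8697 213.3439]
```

View pics/t9c.png

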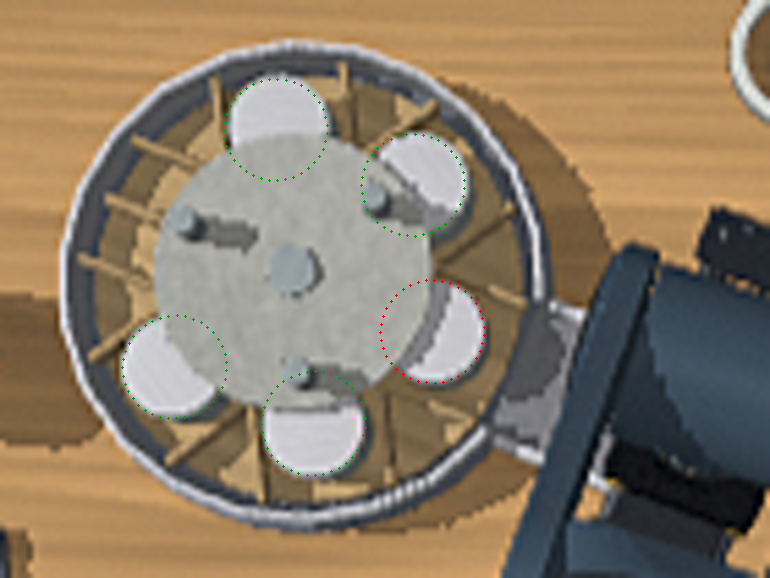

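The jar matches its predicted home outline to within about 1 mm and agrees with the fixed jars. Handing in.

Run:
```python
from rig import robot
print(robot.hand_in(), robot.get_obs()['time'])
```

```text
the job is handed in; nothing more can be done
the job is handed in; nothing more can be done
```

The job is done and handed in at about 18.6 s of robot time; the hand-in gave no verdict.

I gripped peg_a and carried it about 102° counter-clockwise, so the empty bay faces the gate. Then I set the white jar on the deck and pushed it in with half-open fingers until it met the hub at about 7 N.

**Bay alignment:** measured once the pegs were released, before the jar went in, it was within about 1° of the gate line, or about 1.5 mm at the home point.

**Jar and carousel:** the last top view shows the jar's lid within about 1 mm of its expected home outline. The fixed jars also lie on the outlines drawn for the gate-aligned angle.

**Surroundings:** the jar looked upright, no bystander had visibly moved, and the gripper was clear of everything. No check failed, though the separate estimates of the axis and gate direction differed by 2–3 mm and 1–2°.

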